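# Switch off the control box and take the dial padlock off its setup cover

### The arm

A 7-joint arm with a two-finger parallel gripper is mounted at the origin on a cart in front of the work surface, level with it; the furniture and walls round the work are solid. World frame = base frame: x ahead of the robot, y to its left, z up, the work surface at z = 0. Lengths are in m, angles in rad, forces in N, time in s.
With the tool pointing down it reaches from about 0.425 to 0.8 m from the base axis. Payload 8.3 kg.
Tool frame: the origin (TCP) lies on the centre line of the jaws, within the pads' length; the fingertips stand env.nose_length ahead of it and the grasp point (between the pads) is the TCP (env.nose_length is the distance from the TCP to the fingertips, in m); z points along the fingers, y is the line along which they close (so a half turn about z gives the same grasp; the last joint's range is limited). The gripper opens to 85 mm and grips with 20 to 120 N. Pads are 22 mm wide; open, the fingers measure 114 mm over their backs; the gripper's body (76 mm by 85 mm) begins 54 mm behind the grasp point. The pads swing forward as they close: fully open they stand 13 mm farther back than shut.
Start: joints at [-1.231, 0.383, 0.016, 1.37, -0.006, 1.388, -0.046], TCP at [0.245, 0.575, 0.25] pointing down, gripper open.
Joint ranges: [-2.95, 2.95], [-0.25, 2.06], [-1.52, 1.56], [0.18, 2.33], [-1.44, 4.58], [0.02, 2.06], [-3.01, 3.01]. Speed limits (rad/s): [2.39, 2.39, 3.01, 3.01, 3.14, 3.14, 3.14].

### API

Orientations are given as a rotation vector (axis times angle).
In Python, from rig import env gives the robot as it stands. The module is installed in compiled form; this text tells all that it offers.
- The arm moves only by the tool jog_arm, never from a script. Its argument "deltas" is a list of rows, each a list of 7 numbers: the shift along the world's x, y, z in cm, then the turn, a rotation vector about the world's x, y, z in rad, then the finger opening in cm, from 0 to 8.54. A call has 1 to 12 rows; each row is the pose to reach, as a shift and turn from the pose commanded when the call began; what a row does not reach only later rows make up. A row lasts 1/8 s, in which the tool goes at most 62.5 mm and 10.7 degrees, less where a joint would pass 70% of its speed; a pose out of reach is approached as far as the arm can. A call with a gripper value outside its range is refused whole. The fingers move at their own pace and stop on an object; "force" is the grip in N (left out, the last holds). Time passes only in rows, so rows that repeat a pose let the fingers close. It gives the time, the measured TCP pose, the force, the opening and the grip force at its end, in the units of the state.
- env.get_state(): the state, without advancing time (a new reading comes with each control period).
- env.read_camera(name): name is "scene" or "top" or "wrist"; returns a dict with "frame" (420x560x3 uint8, red, green, blue), "mtx" (3x3 intrinsics, pixels), "distortion" ([k1, k2, p1, p2, k3] as OpenCV has them; the pictures are not rectified), "pose" (4x4, takes a point from camera to world coordinates). Camera axes: x right, y down, z forward; pixel columns grow to the right and rows downward; lengths in m; the calibration is good to about 2 mm. A picture is of the moment at which its call begins. There is no depth.
- env.hand_in(): hands the job in; it is judged then, once.
Trained networks look in a picture, given as the dict that the camera call returned (one of the last four; its "shot" number tells which), for a name from the list of things; names that differ only in an ending like _2 or _b are one class to them, and where a whole thing is asked for, a point or a joint stands for the part that bears it (a point fixed in the world has none). Each returns a list of dicts, best first, with "score" (0 to 1); they miss things now and then, are a little off and sometimes report something else, mostly with a low value. They report only what shows in the picture. A call takes as long as a camera call.
- env.silhouettes(picture, target): "pixels" (420x560 bool, what is visible of it) and "uv" ([column, row] in pixels, amid what is visible of it).
The state is a dict: "time": time; "q": joint angles; "qd": joint speeds; "effort": joint torques, N m; "tcp_pos": TCP position; "eef_rot": TCP orientation; "ft_force": force on the tool from outside, world axes, zero at the start; "torque": the same for the moment, N m; "finger_gap": finger opening in m; "gripper_force": force on a finger pad.
Only numpy, scipy, OpenCV 4.12 (cv2) and the standard library are available. Lean on these libraries where they do the work, as an engineer would, in place of code of your own. Each camera call takes 0.05 s, during which the arm holds its last target. There are 200 camera calls.

### The job

The setup cover of the small control box is going to be opened: first turn the box's pointer selector to its ring mark (off). Only then turn the padlock's dial to its combination, which is four clicks clockwise (seen from above) past the point where the raised rib faces the index line at the shackle, pull the lock body back from the staple so that the shackle comes fully out, and unhook the open lock from the staple. Finish while holding the open padlock still in the gripper, at least 10 cm above the box top, with the selector left at off and the box and the things beside it left where they are.

Things in the scene. Friction and masses are not known exactly. Their poses are not given: they have to be found in the camera images.
- control_box: Grey sheet-metal control box, 194 x 254 mm, panel 60 mm above the worktop, 8 kg, standing on rubber feet; leave it where it stands. Origin: centre of its underside; z up, x away from the robot, y left (it may stand turned). Selector in its right half; in the left half a steel cover (146 x 120 mm, top 62.5 mm above the worktop) on which the padlock lies, its shackle hooked round a staple.
- selector (a joint): Angle of the selector knob, rad, clockwise positive seen from above. 0 = pointer at the ring mark (off), toward the far side (+x) of the box; 0.70 = at the single bar mark; 1.40 = at the double bar mark. Spring detents at these three (about 0.07 N m to pass), stops at -0.1 and 1.5.
- selector_grip (a point): Point on the selector's axis at gripping height, 20.5 mm above the panel; x along the knob's pointer, z up. The knob is a black bar 14 mm wide, 24 mm high (top 10 mm above this point), from 22 mm behind the axis to a tapered nose 21 mm before it (flat sides end 14 mm before it), white line on the nose; below it a round skirt 47 mm wide, 5 mm thick.
- padlock: Loose steel dial padlock, 0.4 kg, lying flat on the cover, dial up. Origin: centre of the underside of its body, under the dial axis; x toward the shackle, y left, z up. Body 22 mm thick, 52 mm wide in y with flat flanks from x = 0 to x = 25 mm (flat end face, where the shackle enters), rounded behind (radius 26 mm). Balance point near x = 7 mm.
- lock_dial (a joint): Dial angle in the lock body, rad, clockwise positive from above, endless. 0 = raised white rib at the body's black index line on the shackle side. Ten spring clicks a turn, 0.628 apart (0.04 N m to pass); let go, it settles in the nearest. Opens only at the fourth, 2.513 +- 0.1; starts at click 1, 2 or 3. Turning it can swing the loose lock up to 15 degrees until the shackle meets the staple.
- dial_grip (a point): Point on the dial's axis at gripping height, 37 mm above the lock's underside; turns with the dial, x along the rib, z up. A round knurled knob 24 mm wide, its top 9 mm above this point, stands on a disc 39 mm wide (23 to 26 mm above the underside) with ten ticks, one of them the raised rib (repeated as a line on the knob's top).
- lock_shackle (a joint): How far the shackle is out of the lock body, m: 0 closed, 0.022 fully out. At the combination it slides with 2.5 N of friction and stays where left; at any other click it gives 2 mm and stops. Fully out, a 17 mm gap opens between the short leg's end and the body's end face, where the staple's 7 mm bar can pass sideways (toward the lock's -y).
- short_leg_tip (a point): End of the shackle's short leg (in the lock's frame x = 20 mm closed, 42 mm fully out; y = -15 mm, z = 11 mm). The shackle is an 8 mm bar bent to a U in the plane z = 11 mm; long leg at y = +15 mm, which stays in the body. Closed, the bend reaches x = 59 mm outside, 51 mm inside.
- staple_bar (a point): Axis of the staple's vertical bar, inside the shackle, 11 mm above the cover; axes as the box. It is at about x = 44 mm, y = 0 in the lock's frame as found. The staple is a 7 mm steel bar: this upright, a second one 32 mm to the right (box -y) with the short leg between them, and a bridge joining them, top 29 mm, underside 22 mm above the cover.
- screwdriver: Screwdriver 204 mm long, lying on the worktop to the right of the box; leave it alone. Origin: centre of its underside.
- cassette_10: Cream test cassette, 20 x 70 x 5 mm, lying to the left of the box; leave it alone. Origin: centre of its underside.
- loupe: Black eye loupe, 37 mm wide, 34 mm high, standing to the left of the box; leave it alone. Origin: centre of its underside.

How it is judged:
On the way, in this order (a step that is already met when the one before it is completed fails the run):
1. the selector is turned to the ring mark (within 0.12 rad) (value of joint selector below 0.12 rad and value of joint lock_shackle below 0.006 m), for 0.2 s.
2. the shackle is pulled out of the lock body (18 mm or more) (value of joint lock_shackle above 0.018 m), for 0.1 s.
At the end, for the whole second after the job is handed in: The selector stands at the ring mark (within 0.12 rad); the padlock's shackle is out by 16 mm or more; the lock is held in the fingers (more than 2 N), still (under 3 cm/s), with the underside of its body at least 95 mm above the box's panel, touching the box nowhere (value of joint selector below 0.12 rad and value of joint lock_shackle above 0.016 m and z of padlock in the frame of control_box above 0.155 m and contact force between padlock and the fingers above 2 N and contact force between padlock and control_box below 0.05 N and linear speed of padlock below 0.03 m/s); the arm keeps its last pose, push and grip.
It fails at once if the shackle is drawn (more than 6 mm) while the selector is not at off (more than 0.2 rad from the ring mark) (value of joint lock_shackle above 0.006 m and value of joint selector above 0.2 rad).
It fails at once if the screwdriver is moved by more than 3 cm (distance of screwdriver from where it was at the start of the episode above 0.03 m).
It fails at once if the cassette is moved by more than 3 cm (distance of cassette_10 from where it was at the start of the episode above 0.03 m).
It fails at once if the loupe is moved by more than 3 cm (distance of loupe from where it was at the start of the episode above 0.03 m).
It fails at once if the control box is shifted by more than 3 cm (distance of control_box from where it was at the start of the episode above 0.03 m).
It also fails if it takes over 72 s, if anything falls off the work surface, if the arm or the gripper's body presses on something with over 40 N, if the wrist force passes 120 N, or if a joint passes its speed limit or range.

## Working session

There is one attempt and no reset: what is moved stays moved. The work goes in short steps, Python scripts to look and compute and a tool call to move; the robot and the scene stay as the last step left them, time stands still between calls to the robot, and variables do not carry over. Pictures are saved under pics/ and viewed, at most 10 in all, crops included, and the job is handed in when it is done.

Besides the shell and the picture viewer there is one more tool, called in YAML: its name, and indented under it one key for each argument. jog_arm: Moves the arm, as the interface text tells. Its arguments: {"type":"object","properties":{"deltas":{"type":"array","items":{"type":"array","items":{"type":"number"}}},"force":{"type":"number"}},"required":["deltas"]}

```bash
mkdir -p pics
cat > h.py <<'E'
import numpy as np, cv2
from rig import env
def ray(p,uv):
    u=cv2.undistortPoints(np.array(uv,float).reshape(-1,1,2),p["mtx"],np.array(p["distortion"],float)).reshape(-1,2)
    d=np.c_[u,np.ones(len(u))]@p["pose"][:3,:3].T
    return p["pose"][:3,3],d
def at(p,uv,z):
    o,d=ray(p,uv); return o+d*((z-o[2])/d[:,2])[:,None]
def proj(p,X):
    T=np.linalg.inv(p["pose"]); r,_=cv2.Rodrigues(T[:3,:3])
    return cv2.projectPoints(np.array(X,float).reshape(-1,1,3),r,T[:3,3],p["mtx"],np.array(p["distortion"],float))[0].reshape(-1,2)
def save(p,n,crop=None,s=1):
    f=p["frame"][:,:,::-1]
    if crop: x0,y0,x1,y1=crop; f=f[y0:y1,x0:x1]
    cv2.imwrite("pics/"+n,cv2.resize(f,None,fx=s,fy=s,interpolation=cv2.INTER_CUBIC))
E
python3 - <<'E'
from h import *
np.set_printoptions(precision=4,suppress=True)
s=env.get_state();print(s,env.nose_length)
p=env.read_camera("top");save(p,"top0.png",s=1.4)
print(p["pose"])
for n,z in [("control_box",.06),("selector",.09),("padlock",.08),("lock_dial",.1),("loupe",.03),("screwdriver",.01),("cassette_10",.005)]:
    for r in env.silhouettes(p,n)[:2]: print(n,r["score"],r["uv"],at(p,r["uv"],z),r["pixels"].sum())
E
```

```text
{'time': 0.0, 'q': array([-1.2309,  0.3843,  0.0164,  1.3712, -0.0063,  1.3882, -0.0465]), 'qd': array([-0.0004, -0.0004,  0.0001, -0.0008,  0.0016,  0.0004, -0.0003]), 'effort': array([  0.0006, -62.7609,   0.8443, -37.1813,   0.0165,   0.0144,
         0.    ]), 'tcp_pos': array([0.2448, 0.5745, 0.2492]), 'eef_rot': array([-0.6283, -3.0778,  0.0031]), 'ft_force': array([ 0.6225, -0.078 , -0.26  ]), 'torque': array([ 0.0277, -0.0055,  0.0189]), 'gripper_force': 0.0, 'finger_gap': 0.08571537789719459} 0.019
[[-0.0184 -0.9809  0.1938  0.3576]
 [-0.9995  0.0232  0.0223 -0.0193]
 [-0.0264 -0.1933 -0.9808  0.9139]
 [ 0.      0.      0.      1.    ]]
control_box 0.7 [315.0, 210.6] [[ 0.5223 -0.0834  0.06  ]] 10668
control_box 0.18 [342.5, 205.4] [[ 0.5318 -0.1399  0.06  ]] 361
selector 0.75 [345.1, 204.0] [[ 0.5283 -0.1409  0.09  ]] 449
selector 0.27 [287.3, 207.8] [[ 0.5234 -0.0267  0.09  ]] 732
padlock 0.72 [288.0, 208.3] [[ 0.5244 -0.0282  0.08  ]] 703
lock_dial 0.54 [288.4, 212.1] [[ 0.5128 -0.0286  0.1   ]] 289
loupe 0.52 [235.7, 235.8] [[0.4781 0.0824 0.03  ]] 254
loupe 0.46 [316.0, 209.4] [[ 0.5306 -0.0878  0.03  ]] 10957
screwdriver 0.65 [390.7, 232.9] [[ 0.4796 -0.2468  0.01  ]] 591
cassette_10 0.58 [235.8, 202.7] [[0.5546 0.0849 0.005 ]] 247
cassette_10 0.35 [287.8, 209.1] [[ 0.5376 -0.0285  0.005 ]] 302
```

Run:
```python
from h import *
p=env.read_camera("top");save(p,"top1.png",(220,140,420,285),4)
p=env.read_camera("scene");save(p,"scene1.png",None,1.4)
```

```text
(no output)
```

View pics/top1.png

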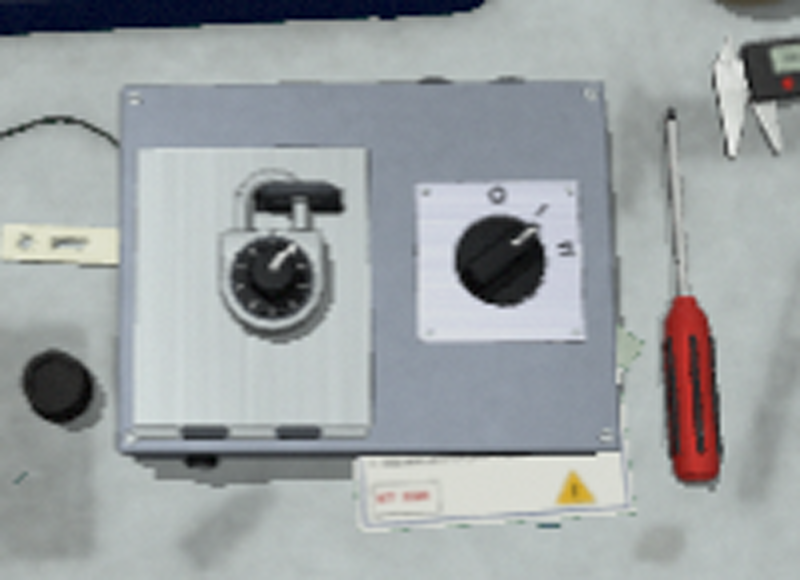

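View pics/scene1.png

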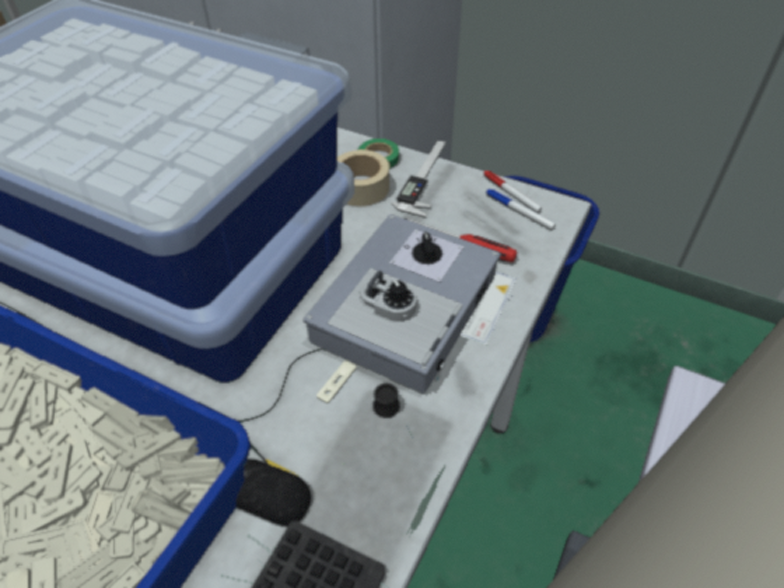

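Run:
```python
from h import *
np.set_printoptions(precision=4,suppress=True)
p=env.read_camera("top")
c=lambda *a:np.array(a)/4+[220,140]
C=at(p,[c(122,88),c(605,85),c(618,452),c(118,450)],.06);print(C,C.mean(0))
e=lambda i,j:(np.linalg.norm(C[i]-C[j]),np.degrees(np.arctan2(*(C[j]-C[i])[[1,0]])))
print(e(1,0),e(2,3),e(3,0),e(2,1))
print(at(p,[c(500,260)],.065),at(p,[c(273,265)],.1085), at(p,[c(237,185),c(310,200)],.09))
for n in ["top","scene"]:
    q=env.read_camera(n)
    for t in ["screwdriver","loupe","cassette_10"]:
        r=env.silhouettes(q,t)
        if r: print(n,t,r[0]["score"],at(q,r[0]["uv"],.01))
```

```text
[[ 0.6292  0.0477  0.06  ]
 [ 0.6243 -0.2045  0.06  ]
 [ 0.4332 -0.199   0.06  ]
 [ 0.4396  0.0511  0.06  ]] [ 0.5316 -0.0762  0.06  ]
(np.float64(0.25222428481698234), np.float64(88.88830295346374)) (np.float64(0.25025336043902946), np.float64(88.52686169983933)) (np.float64(0.18963457638619483), np.float64(-1.0484701384205508)) (np.float64(0.19122129462603815), np.float64(-1.6410438588867646))
[[ 0.5315 -0.1443  0.065 ]] [[ 0.5227 -0.0285  0.1085]] [[ 0.5676 -0.0118  0.09  ]
 [ 0.559  -0.0479  0.09  ]]
top screwdriver 0.91 [[ 0.4796 -0.2468  0.01  ]]
top loupe 0.83 [[0.4788 0.081  0.01  ]]
top cassette_10 0.63 [[ 0.536 -0.027  0.01 ]]
scene screwdriver 0.69 [[ 0.458  -0.2633  0.01  ]]
scene loupe 0.61 [[0.4764 0.0905 0.01  ]]
scene cassette_10 0.56 [[0.5557 0.0893 0.01  ]]
```

jog_arm:
  deltas:
    - [4, -10, 2, 0, 0, 0, 8.5]
    - [8, -20, 5, 0, 0, 0, 8.5]
    - [12, -30, 5, 0, 0, 0, 8.5]
    - [16, -40, 5, 0, 0, 0, 8.5]
    - [20, -50, 5, 0, 0, 0, 8.5]
    - [22, -60, 5, 0, 0, 0, 8.5]
    - [22, -65, 5, 0, 0, 0, 8.5]
    - [22, -70, 5, 0, 0, 0, 8.5]
    - [22, -70, 5, 0, 0, 0, 8.5]
    - [22, -70, 5, 0, 0, 0, 8.5]
    - [22, -70, 5, 0, 0, 0, 8.5]
    - [22, -70, 5, 0, 0, 0, 8.5]

```text
time: 2.45
tcp_pos: [0.4649, -0.1277, 0.3009]
eef_rot: [0.63, 3.076, 0.001]
ft_force: [1.3, 1.2, 0.1]
finger_gap: 0.085
gripper_force: 0.0
```

Run:
```python
from h import *
np.set_printoptions(precision=4,suppress=True)
p=env.read_camera("wrist");save(p,"w1.png",None,1.4)
print(p["pose"],p["mtx"])
for n,z in [("selector",.0905),("padlock",.08),("lock_dial",.1),("control_box",.06)]:
    for r in env.silhouettes(p,n)[:1]: print(n,r["score"],r["uv"],at(p,r["uv"],z),r["pixels"].sum())
```

```text
[[ 0.3927  0.8688  0.3016  0.3864]
 [ 0.9197 -0.3714 -0.1275 -0.0948]
 [ 0.0012  0.3275 -0.9449  0.4235]
 [ 0.      0.      0.      1.    ]] [[316.3467   0.     279.0038]
 [  0.     316.3467 206.1094]
 [  0.       0.       1.    ]]
selector 0.67 [290.7, 228.7] [[ 0.5231 -0.1382  0.0905]] 1074
padlock 0.57 [380.7, 190.4] [[ 0.5241 -0.0276  0.08  ]] 2314
lock_dial 0.77 [381.4, 189.9] [[ 0.5159 -0.0307  0.1   ]] 962
control_box 0.6 [337.2, 196.4] [[ 0.5187 -0.0745  0.06  ]] 29573
```

View pics/w1.png

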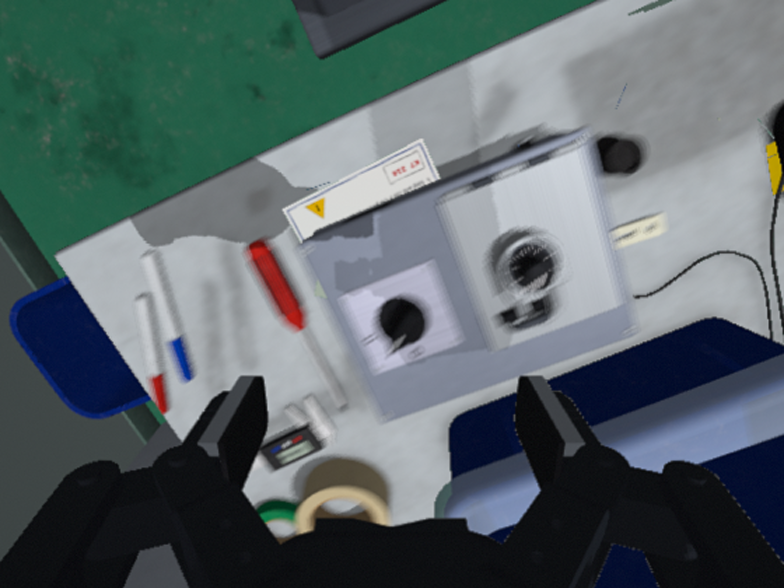

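jog_arm:
  deltas:
    - [1, 1, -3, 0, 0, -0.16, 8.5]
    - [3, 2, -7, 0, 0, -0.319, 8.5]
    - [3, 2, -7, 0, 0, -0.319, 8.5]
    - [3, 2, -7, 0, 0, -0.319, 8.5]
    - [3, 2, -7, 0, 0, -0.319, 8.5]
    - [3, 2, -7, 0, 0, -0.319, 8.5]

```text
time: 3.45
tcp_pos: [0.4951, -0.1053, 0.2314]
eef_rot: [1.108, 2.938, 0.002]
ft_force: [0.1, 0.0, 1.2]
finger_gap: 0.085
gripper_force: 0.0
```

Run:
```python
from h import *
np.set_printoptions(precision=4,suppress=True)
s=env.get_state();print(s["tcp_pos"],s["eef_rot"],s["qd"])
p=env.read_camera("wrist");save(p,"w2.png",(120,60,560,390),1.8)
print(p["pose"])
for n,z in [("selector",.07),("padlock",.08),("lock_dial",.1),("control_box",.06)]:
    for r in env.silhouettes(p,n)[:1]: print(n,r["score"],r["uv"],at(p,r["uv"],z),r["pixels"].sum())
import pickle;pickle.dump({k:p[k] for k in ("mtx","pose","distortion","frame")},open("w2.pkl","wb"))
```

```text
[ 0.4951 -0.1053  0.2314] [1.1083 2.9379 0.0018] [ 0.0006  0.0051 -0.0006  0.0039 -0.0026 -0.0015 -0.002 ]
[[ 0.6602  0.7093  0.2472  0.4307]
 [ 0.7511 -0.6245 -0.2142 -0.0501]
 [ 0.0025  0.3271 -0.945   0.3541]
 [ 0.      0.      0.      1.    ]]
selector 0.66 [278.3, 241.8] [[ 0.5327 -0.1397  0.07  ]] 1613
padlock 0.8 [369.1, 162.7] [[ 0.5245 -0.0261  0.08  ]] 3756
control_box 0.92 [323.0, 188.3] [[ 0.5221 -0.0728  0.06  ]] 44959
```

View pics/w2.png

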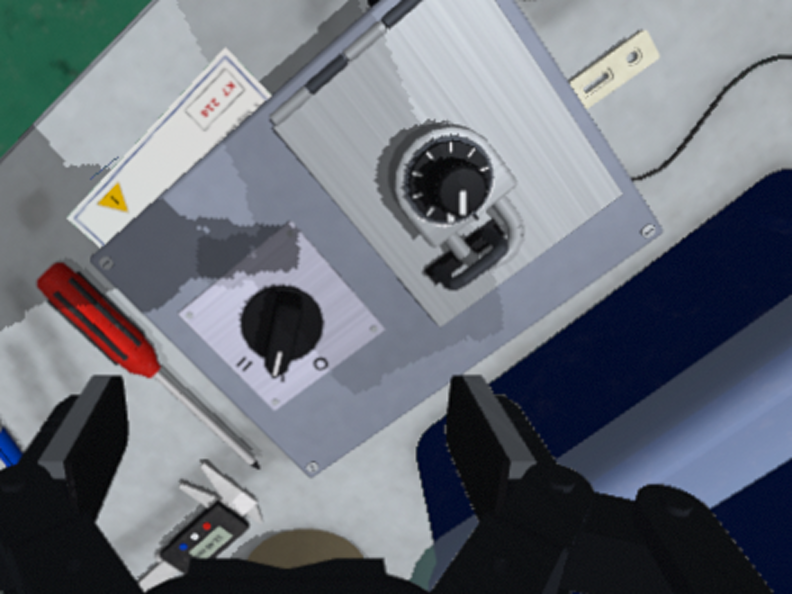

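Run:
```python
from h import *
import pickle
np.set_printoptions(precision=4,suppress=True)
p=pickle.load(open("w2.pkl","rb"))
c=lambda *a:np.array(a)/1.8+[120,60]
S=at(p,[c(107,262),c(313,467),c(648,231)],.06);print("screws",S,(S[0]+S[2])/2,np.degrees(np.arctan2(*(S[1]-S[0])[[1,0]])),np.degrees(np.arctan2(*(S[2]-S[1])[[1,0]]))-90)
print("skirt",at(p,[c(282,325)],.065))
a=at(p,[c(281,350),c(276,374)],.085);print("ptr",a,np.degrees(np.arctan2(*(a[1]-a[0])[[1,0]])))
a=at(p,[c(462,192),c(463,214)],.1085);print("rib",a,np.degrees(np.arctan2(*(a[1]-a[0])[[1,0]])))
print("knobtop",at(p,[c(463,185)],.1085),"disc",at(p,[c(448,181)],.0885))
print("staple bridge",at(p,[c(434,276),c(490,238)],.0915))
# model overlay
def R(t): return np.array([[np.cos(t),-np.sin(t)],[np.sin(t),np.cos(t)]])
img=p["frame"][:,:,::-1].copy(); img=cv2.resize(img[60:390,120:560],None,fx=1.8,fy=1.8)
def dr(X,col):
    q=((proj(p,X)-[120,60])*1.8*8).astype(int); cv2.polylines(img,[q.reshape(-1,1,2)],True,col,1,cv2.LINE_AA,3)
yaw=np.radians(-1.3)
def pl(ctr,yaw,P,z): return np.c_[np.array(P)@R(yaw).T+ctr,np.full(len(P),z)]
circ=lambda r:[[r*np.cos(t),r*np.sin(t)] for t in np.linspace(0,6.28,40)]
dr(pl([.5315,-.0762],yaw,[[.097,.127],[.097,-.127],[-.097,-.127],[-.097,.127]],.06),(0,255,0))
sc=np.array([.5325,-.141])
dr(pl(sc,0,circ(.0235),.065),(0,0,255)); k=[[-.022,.007],[.014,.007],[.021,.003],[.021,-.003],[.014,-.007],[-.022,-.007]]
dr(pl(sc,yaw-.7,k,.0905),(0,0,255))
lc=np.array([.5225,-.0285])
dr(pl(lc,0,circ(.012),.1085),(0,255,255));dr(pl(lc,0,circ(.0195),.0885),(0,255,255))
b=[[.025,.026]]+[[-.026*np.sin(t),.026*np.cos(t)] for t in np.linspace(0,np.pi,20)]+[[.025,-.026]]
dr(pl(lc,yaw,b,.0845),(255,0,255))
cv2.imwrite("pics/ov2.png",img)
```

```text
screws [[ 0.4424 -0.1901  0.06  ]
 [ 0.6206 -0.1936  0.06  ]
 [ 0.6243  0.0437  0.06  ]] [ 0.5333 -0.0732  0.06  ] -1.133909402810914 -0.9016967339439645
skirt [[ 0.5324 -0.1416  0.065 ]]
ptr [[ 0.5359 -0.1453  0.085 ]
 [ 0.5449 -0.1569  0.085 ]] -52.02712500750415
rib [[ 0.5213 -0.0259  0.1085]
 [ 0.5297 -0.0314  0.1085]] -33.1156272173198
knobtop [[ 0.519  -0.0238  0.1085]] disc [[ 0.5199 -0.0259  0.0885]]
staple bridge [[ 0.5528 -0.0594  0.0915]
 [ 0.555  -0.0272  0.0915]]
```

View pics/ov2.png

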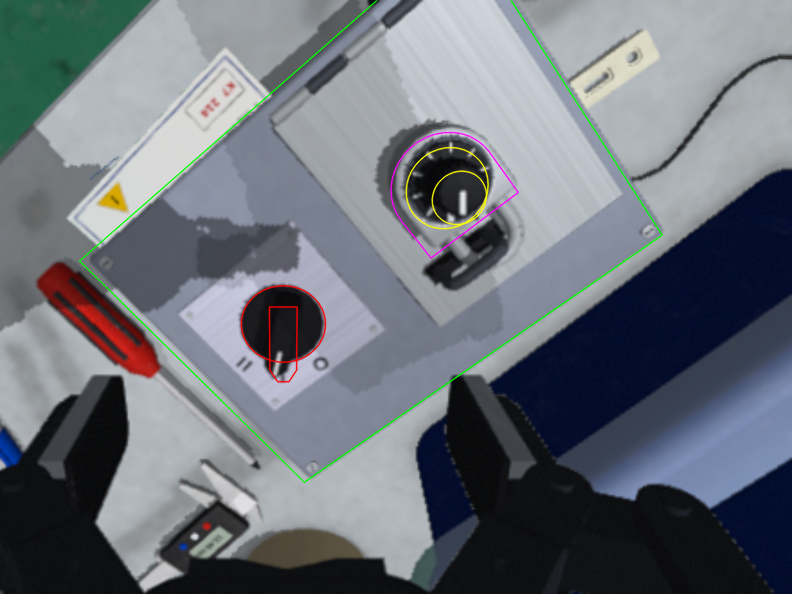

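jog_arm:
  deltas:
    - [1.5, -1.5, -4, 0, 0, 0, 5]
    - [3.7, -3.65, -8, 0, 0, 0, 5]
    - [3.7, -3.65, -10, 0, 0, 0, 5]
    - [3.7, -3.65, -12, 0, 0, 0, 5]
    - [3.7, -3.65, -14, 0, 0, 0, 5]
    - [3.7, -3.65, -14, 0, 0, 0, 5]
    - [3.7, -3.65, -14, 0, 0, 0, 5]
    - [3.7, -3.65, -14, 0, 0, 0, 5]
  force: 20

```text
time: 4.7
tcp_pos: [0.5326, -0.1417, 0.0913]
eef_rot: [1.109, 2.938, 0.001]
ft_force: [0.0, -0.1, -0.3]
finger_gap: 0.0502
gripper_force: 0.0
```

jog_arm:
  deltas:
    - [0, 0, 0, 0, 0, 0, 3]
    - [0, 0, 0, 0, 0, 0, 2]
    - [0, 0, 0, 0, 0, 0, 1]
    - [0, 0, 0, 0, 0, 0, 0.5]
    - [0, 0, 0, 0, 0, 0, 0.5]
    - [0, 0, 0, 0, 0, 0, 0.5]

```text
time: 5.45
tcp_pos: [0.5322, -0.1413, 0.0906]
eef_rot: [1.109, 2.939, 0.001]
ft_force: [-2.0, 2.5, 5.6]
finger_gap: 0.0136
gripper_force: 25.1
```

jog_arm:
  deltas:
    - [0, 0, 0.1, 0, 0, 0.15, 0.5]
    - [0, 0, 0.1, 0, 0, 0.3, 0.5]
    - [0, 0, 0.1, 0, 0, 0.45, 0.5]
    - [0, 0, 0.1, 0, 0, 0.6, 0.5]
    - [0, 0, 0.1, 0, 0, 0.72, 0.5]
    - [0, 0, 0.1, 0, 0, 0.72, 0.5]
    - [0, 0, 0.1, 0, 0, 0.72, 0.5]
    - [0, 0, 0.1, 0, 0, 0.72, 0.5]

```text
time: 6.45
tcp_pos: [0.532, -0.1415, 0.0907]
eef_rot: [-0.006, -3.141, 0.001]
ft_force: [6.0, -1.0, -10.0]
finger_gap: 0.0136
gripper_force: 23.2
```

jog_arm:
  deltas:
    - [0, 0, 0, 0, 0, 0, 3]
    - [0, 0, 0, 0, 0, 0, 5]
    - [0, 0, 1, 0, 0, 0, 5]
    - [0, 0, 3, 0, 0, 0, 5]
    - [-1, 2, 7, 0, 0, 0, 5]
    - [-2, 6, 9, 0, 0, 0, 5]
    - [-3.2, 9.5, 11, 0, 0, 0, 5]
    - [-3.2, 9.5, 11, 0, 0, 0, 5]
    - [-3.2, 9.5, 11, 0, 0, 0, 5]
    - [-3.2, 9.5, 11, 0, 0, 0, 5]

```text
time: 7.7
tcp_pos: [0.4997, -0.0477, 0.201]
eef_rot: [-0.006, -3.141, 0.001]
ft_force: [-0.0, 0.4, 0.0]
finger_gap: 0.0501
gripper_force: 0.0
```

Run:
```python
from h import *
np.set_printoptions(precision=4,suppress=True)
s=env.get_state();print(s["time"],s["tcp_pos"],s["eef_rot"],s["q"])
p=env.read_camera("wrist");save(p,"w3.png",(110,60,550,390),1.8)
for n,z in [("selector",.07),("padlock",.08),("lock_dial",.1),("control_box",.06)]:
    for r in env.silhouettes(p,n)[:1]: print(n,r["score"],r["uv"],at(p,r["uv"],z),r["pixels"].sum())
import pickle;pickle.dump({k:p[k] for k in ("mtx","pose","distortion","frame")},open("w3.pkl","wb"))
```

```text
7.7 [ 0.4997 -0.0477  0.201 ] [-0.0059 -3.1409  0.0009] [-0.4439  0.1562  0.531   1.7948 -0.0835  1.2136  1.6781]
selector 0.57 [176.2, 239.0] [[ 0.5327 -0.139   0.07  ]] 1991
padlock 0.74 [306.2, 235.9] [[ 0.5254 -0.0251  0.08  ]] 3724
lock_dial 0.65 [307.4, 231.9] [[ 0.513  -0.0261  0.1   ]] 1631
control_box 0.85 [242.6, 201.0] [[ 0.5008 -0.0799  0.06  ]] 45529
```

View pics/w3.png

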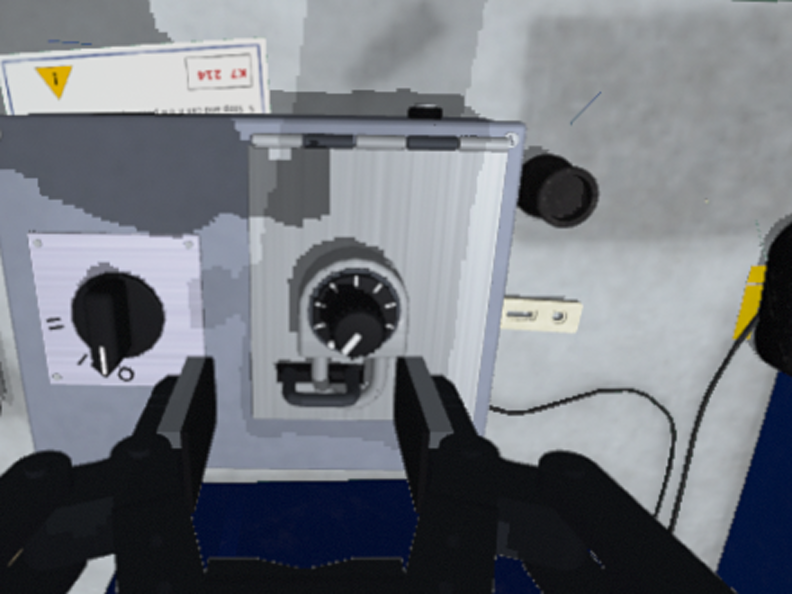

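Run:
```python
from h import *
import pickle
np.set_printoptions(precision=4,suppress=True)
p=pickle.load(open("w3.pkl","rb"))
c=lambda *a:np.array(a)/1.8+[110,60]
ic=lambda q:(q-[110,60])*1.8
print("skirt",at(p,[c(118,318)],.065))
for z in(.08,.0905): 
  a=at(p,[c(103,345),c(104,372)],z);print("ptr",a,np.degrees(np.arctan2(*(a[1]-a[0])[[1,0]])))
sc=np.array([.532,-.1415]);yaw=np.radians(-1.1)
for t in (0,.12,.25,.7):
  d=np.array([np.cos(yaw-t),np.sin(yaw-t)]); print(t,ic(proj(p,[[*(sc+.021*d),z] for z in (.07,.0905)]+[[*(sc+.009*d),.0905]])).ravel())
a=at(p,[c(346,353),c(358,338)],.1085);print("rib",a,np.degrees(np.arctan2(*(a[0]-a[1])[[1,0]])))
print("ribdisc? knobtop",at(p,[c(358,336)],.1085),"disc",at(p,[c(355,312)],.0885))
print("body L/R edges",at(p,[c(299,320),c(409,320)],.0845))
print("bar ends",at(p,[c(280,375),c(358,372)],.0915))
```

```text
skirt [[ 0.5327 -0.1411  0.065 ]]
ptr [[ 0.5401 -0.1446  0.08  ]
 [ 0.5548 -0.1459  0.08  ]] -5.146867216246384
ptr [[ 0.5347 -0.1404  0.0905]
 [ 0.5487 -0.1416  0.0905]] -5.146867216246256
0 [117.933  358.9003 104.5747 379.9804 101.9082 357.2697]
0.12 [112.9486 358.5403  99.2372 379.5923  99.5857 357.101 ]
0.25 [107.5655 357.554   93.4663 378.542   97.0752 356.6401]
0.7 [ 90.2224 349.6314  74.8166 370.1441  88.9891 352.952 ]
rib [[ 0.5293 -0.0303  0.1085]
 [ 0.5223 -0.0254  0.1085]] -34.80018556111636
ribdisc? knobtop [[ 0.5214 -0.0254  0.1085]] disc [[ 0.5193 -0.0251  0.0885]]
body L/R edges [[ 0.525  -0.0504  0.0845]
 [ 0.5252  0.0003  0.0845]]
bar ends [[ 0.5497 -0.0593  0.0915]
 [ 0.5483 -0.0232  0.0915]]
```

jog_arm:
  deltas:
    - [1, 1.2, -2, 0, 0, 0, 4.5]
    - [2.1, 2.27, -5, 0, 0, 0, 4]
    - [2.1, 2.27, -8, 0, 0, 0, 4]
    - [2.1, 2.27, -9, 0, 0, 0, 4]
    - [2.1, 2.27, -9, 0, 0, 0, 4]
    - [2.1, 2.27, -9, 0, 0, 0, 4]
    - [2.1, 2.27, -9, 0, 0, 0, 3]
    - [2.1, 2.27, -9, 0, 0, 0, 2]
    - [2.1, 2.27, -9, 0, 0, 0, 1.5]
    - [2.1, 2.27, -9, 0, 0, 0, 1.5]
    - [2.1, 2.27, -9, 0, 0, 0, 1.5]
    - [2.1, 2.27, -9, 0, 0, 0, 1.5]
  force: 25

```text
time: 9.45
tcp_pos: [0.5216, -0.0242, 0.1125]
eef_rot: [0.003, 3.14, -0.0]
ft_force: [-1.1, -1.5, 5.1]
finger_gap: 0.0224
gripper_force: 24.7
```

jog_arm:
  deltas:
    - [0, 0, 0, 0, 0, -0.175, 1.5]
    - [0, 0, 0, 0, 0, -0.35, 1.5]
    - [0, 0, 0, 0, 0, -0.525, 1.5]
    - [0, 0, 0, 0, 0, -0.7, 1.5]
    - [0, 0, 0, 0, 0, -0.875, 1.5]
    - [0, 0, 0, 0, 0, -1.05, 1.5]
    - [0, 0, 0, 0, 0, -1.225, 1.5]
    - [0, 0, 0, 0, 0, -1.4, 1.5]
    - [0, 0, 0, 0, 0, -1.575, 1.5]
    - [0, 0, 0, 0, 0, -1.75, 1.5]
    - [0, 0, 0, 0, 0, -1.925, 1.5]
    - [0, 0, 0, 0, 0, -2.085, 1.5]

```text
time: 10.95
tcp_pos: [0.5222, -0.0236, 0.1125]
eef_rot: [2.718, 1.574, 0.005]
ft_force: [1.2, 0.3, 2.5]
finger_gap: 0.0227
gripper_force: 24.6
```

jog_arm:
  deltas:
    - [0, 0, 0, 0, 0, 0, 1.5]
    - [0, 0, 0, 0, 0, 0, 1.5]
    - [0, 0, 0, 0, 0, 0, 3]
    - [0, 0, 0, 0, 0, 0, 4]
    - [0, 0, 1, 0, 0, 0, 4]
    - [0, 0, 4, 0, 0, 0, 5]
    - [-2, -1, 9, 0, 0, 0.187, 6]
    - [-2, -1, 9, 0, 0, 0.37, 7]
    - [-2, -1, 9, 0, 0, 0.55, 7]
    - [-2, -1, 9, 0, 0, 0.55, 7]
    - [-2, -1, 9, 0, 0, 0.55, 7]

```text
time: 12.32
tcp_pos: [0.5009, -0.034, 0.2014]
eef_rot: [-2.188, -2.254, 0.0]
ft_force: [-0.3, -0.4, 0.1]
finger_gap: 0.0702
gripper_force: 0.0
```

Run:
```python
from h import *
np.set_printoptions(precision=4,suppress=True)
s=env.get_state();print(s["time"],s["tcp_pos"],s["eef_rot"],s["q"])
p=env.read_camera("wrist")
import pickle;pickle.dump({k:p[k] for k in ("mtx","pose","distortion","frame")},open("w4.pkl","wb"))
u=proj(p,[[.5205,-.025,.09]])[0];print(u)
x0,y0=max(0,int(u[0])-100),max(0,int(u[1])-75);print(x0,y0)
save(p,"w4.png",(x0,y0,x0+200,y0+150),4)
```

```text
12.325 [ 0.5009 -0.034   0.2014] [-2.1881 -2.2542  0.0001] [-0.7719  0.192   0.8841  1.8048 -0.1579  1.2184  0.1878]
[305.6729 199.8812]
205 124
```

View pics/w4.png

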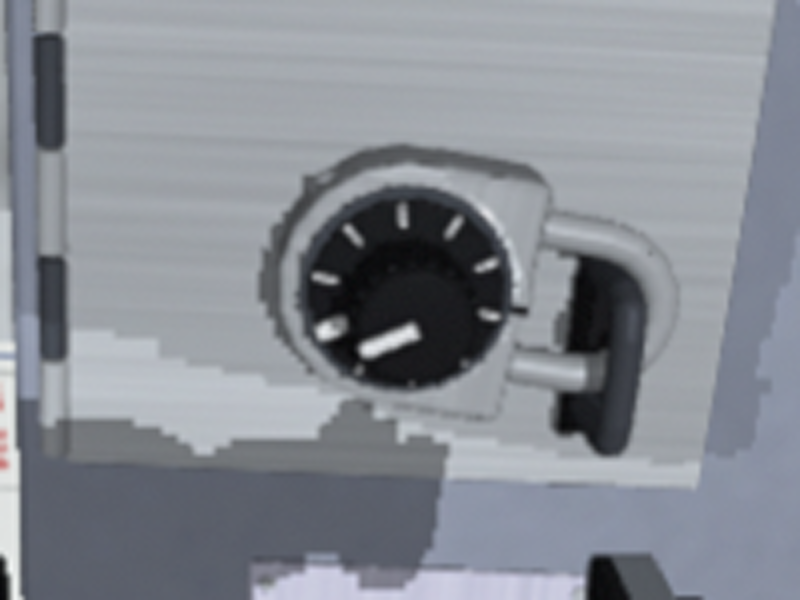

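```bash
cat >> h.py <<'E'
import pickle
def Rm(t): return np.array([[np.cos(t),-np.sin(t)],[np.sin(t),np.cos(t)]])
def pl(ctr,yaw,P,z): return np.c_[np.array(P)@Rm(yaw).T+ctr,np.full(len(P),z)]
circ=lambda r:[[r*np.cos(t),r*np.sin(t)] for t in np.linspace(0,6.28,40)]
BODY=[[.025,.026]]+[[-.026*np.sin(t),.026*np.cos(t)] for t in np.linspace(0,np.pi,20)]+[[.025,-.026]]
E
python3 - <<'E'
from h import *
np.set_printoptions(precision=4,suppress=True)
p=pickle.load(open("w4.pkl","rb"))
c=lambda *a:np.array(a)/4+[205,124]
print("disc",at(p,[c(407,289)],.0885))
a=at(p,[c(550,190),c(500,415),c(405,148),c(392,405)],.0845);print("corners",a)
d=a[0]-a[1];print(np.linalg.norm(d),"yaw",np.degrees(np.arctan2(d[1],d[0]))-90)
print("bridge",at(p,[c(625,262),c(613,450)],.0915))
lc=np.array([.5195,-.0245]);yaw=np.radians(-15)
img=cv2.resize(p["frame"][124:274,205:405,::-1],None,fx=4,fy=4,interpolation=cv2.INTER_CUBIC)
for yaw,col in ((-15,(0,255,0)),(-12,(0,0,255))):
  for X in (pl(lc,np.radians(yaw),BODY,.0845),pl(lc,0,circ(.0195),.0885),pl(lc,0,circ(.012),.1085)):
    q=((proj(p,X)-[205,124])*4).astype(int);cv2.polylines(img,[q.reshape(-1,1,2)],True,col,1)
cv2.imwrite("pics/ov4.png",img)
E
```

```text
disc [[ 0.5213 -0.0225  0.0885]]
corners [[ 0.5482 -0.0029  0.0845]
 [ 0.5424 -0.0502  0.0845]
 [ 0.5197  0.0045  0.0845]
 [ 0.5201 -0.0486  0.0845]]
0.047679242862376896 yaw -6.9995787293085385
bridge [[ 0.5625 -0.0149  0.0915]
 [ 0.5646 -0.0542  0.0915]]
```

View pics/ov4.png

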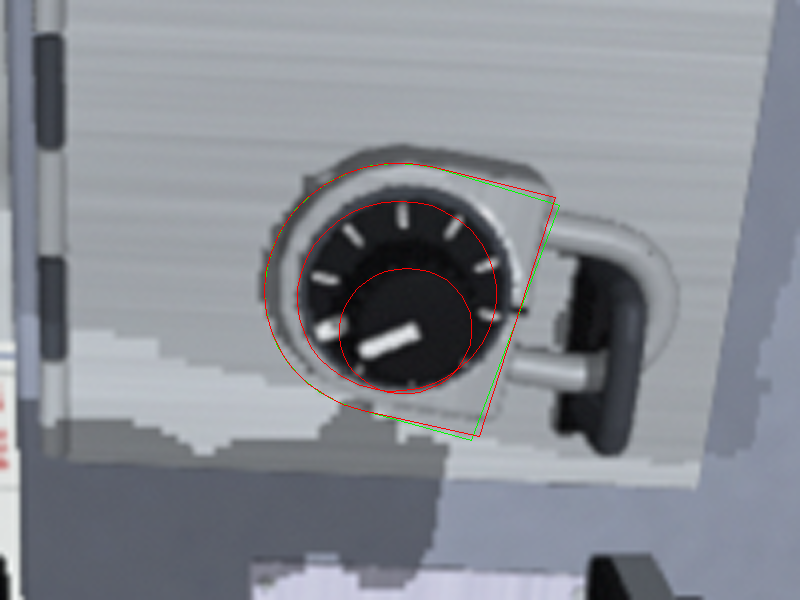

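jog_arm:
  deltas:
    - [0.5, 0.2, 0, 0, 0, 0.18, 7.5]
    - [1, 0.5, 0, 0, 0, 0.36, 7.5]
    - [1.5, 0.7, 0, 0, 0, 0.54, 7.5]
    - [2, 1, 0, 0, 0, 0.72, 7.5]
    - [3.1, 1, 0, 0, 0, 0.9, 7.5]
    - [3.1, 1, 0, 0, 0, 1.08, 7.5]
    - [3.1, 1, 0, 0, 0, 1.26, 7.5]
    - [3.1, 1, -1, 0, 0, 1.42, 7.5]
    - [3.1, 1, -3, 0, 0, 1.42, 7.5]
    - [3.1, 1, -6, 0, 0, 1.42, 7.5]
    - [3.1, 1, -8, 0, 0, 1.42, 7.5]
    - [3.1, 1, -8, 0, 0, 1.42, 7.5]
  force: 40

```text
time: 13.88
tcp_pos: [0.5308, -0.0239, 0.1198]
eef_rot: [-0.186, -3.132, 0.002]
ft_force: [0.1, 0.1, -0.2]
finger_gap: 0.0748
gripper_force: 0.0
```

jog_arm:
  deltas:
    - [0, 0, -1, 0, 0, 0, 7.5]
    - [0, 0, -2, 0, 0, 0, 7.5]
    - [0, 0, -3, 0, 0, 0, 7.5]
    - [0, 0, -3.7, 0, 0, 0, 7.5]
    - [0, 0, -4, 0, 0, 0, 7.5]
    - [0, 0, -4, 0, 0, 0, 7.5]
    - [0, 0, -4, 0, 0, 0, 7.5]

```text
time: 14.75
tcp_pos: [0.5322, -0.0239, 0.0816]
eef_rot: [0.183, 3.136, 0.0]
ft_force: [0.5, -0.3, 0.7]
finger_gap: 0.0751
gripper_force: 0.0
```

jog_arm:
  deltas:
    - [0, 0, 0, 0, 0, 0, 6.5]
    - [0, 0, 0, 0, 0, 0, 5.8]
    - [0, 0, 0, 0, 0, 0, 5.3]
    - [0, 0, 0, 0, 0, 0, 4.8]
    - [0, 0, 0, 0, 0, 0, 4.5]
    - [0, 0, 0, 0, 0, 0, 4.5]
    - [0, 0, 0, 0, 0, 0, 4.5]

```text
time: 15.62
tcp_pos: [0.5321, -0.0245, 0.0818]
eef_rot: [0.184, 3.136, -0.001]
ft_force: [-1.7, -1.9, 5.6]
finger_gap: 0.0513
gripper_force: 41.9
```

jog_arm:
  deltas:
    - [0, 0, 0.1, 0, 0, 0, 4.5]
    - [-0.4, 0.05, 0.1, 0, 0, 0, 4.5]
    - [-0.8, 0.1, 0.1, 0, 0, 0, 4.5]
    - [-1.2, 0.14, 0.1, 0, 0, 0, 4.5]
    - [-1.6, 0.19, 0.1, 0, 0, 0, 4.5]
    - [-2, 0.23, 0.1, 0, 0, 0, 4.5]
    - [-2.3, 0.27, 0.1, 0, 0, 0, 4.5]
    - [-2.5, 0.3, 0.1, 0, 0, 0, 4.5]
    - [-2.5, 0.3, 0.1, 0, 0, 0, 4.5]
    - [-2.5, 0.3, 0.1, 0, 0, 0, 4.5]

```text
time: 16.88
tcp_pos: [0.5079, -0.0207, 0.0826]
eef_rot: [0.183, 3.134, -0.0]
ft_force: [7.3, 2.0, -7.6]
finger_gap: 0.0511
gripper_force: 43.2
```

jog_arm:
  deltas:
    - [-0.1, 0.01, 0, 0, 0, 0, 4.5]
    - [-0.2, 0.02, 0, 0, 0, 0, 4.5]
    - [-0.2, 0.02, 0, 0, 0, 0, 4.5]
    - [-0.2, 0.02, 0, 0, 0, 0, 4.5]

```text
time: 17.38
tcp_pos: [0.5077, -0.0207, 0.0831]
eef_rot: [0.183, 3.13, -0.001]
ft_force: [13.4, 1.7, -11.2]
finger_gap: 0.0511
gripper_force: 43.7
```

Run:
```python
from h import *
np.set_printoptions(precision=4,suppress=True)
p=env.read_camera("wrist");pickle.dump({k:p[k] for k in ("mtx","pose","distortion","frame")},open("w5.pkl","wb"))
print(proj(p,[[.56,-.03,.0735]]))
save(p,"w5.png",(180,150,380,300),4)
```

```text
[[273.5033 366.2402]]
```

View pics/w5.png

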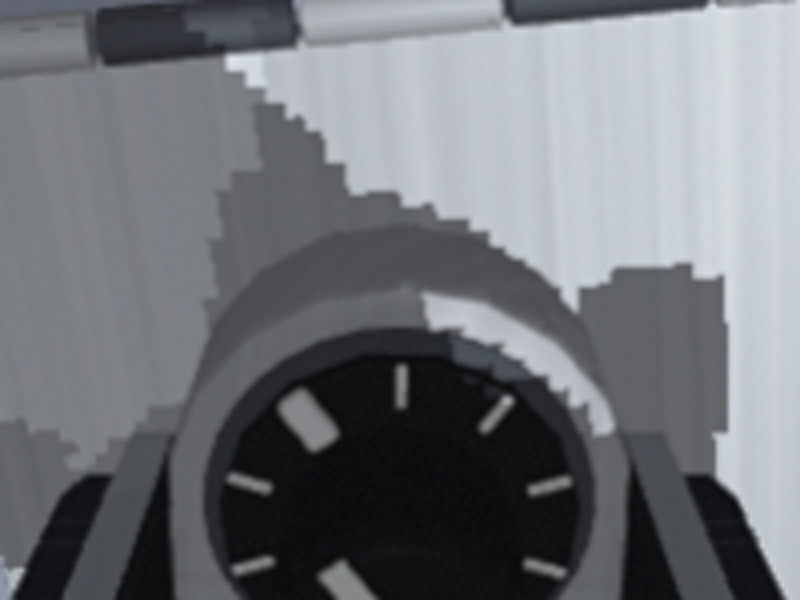

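jog_arm:
  deltas:
    - [0.3, -0.04, 0, 0, 0, 0, 4.5]
    - [0.8, -0.09, 0, 0, 0, 0, 4.5]
    - [1.3, -0.15, 0, 0, 0, 0, 4.5]
    - [1.8, -0.2, 0, 0, 0, 0, 4.5]
    - [2.3, -0.26, 0, 0, 0, 0, 4.5]
    - [2.8, -0.31, 0, 0, 0, 0, 4.5]
    - [3.3, -0.37, 0, 0, 0, 0, 4.5]
    - [3.7, -0.42, 0, 0, 0, 0, 4.5]
    - [3.8, -0.43, 0, 0, 0, 0, 4.5]
    - [3.8, -0.43, 0, 0, 0, 0, 4.5]

```text
time: 18.68
tcp_pos: [0.5429, -0.0249, 0.0822]
eef_rot: [-0.183, -3.136, 0.0]
ft_force: [0.4, 0.1, -4.0]
finger_gap: 0.0509
gripper_force: 44.6
```

jog_arm:
  deltas:
    - [0.06, 0.5, 0, 0, 0, 0, 4.5]
    - [0.12, 1, 0, 0, 0, 0, 4.5]
    - [0.18, 1.5, 0, 0, 0, 0, 4.5]
    - [0.23, 2, 0, 0, 0, 0, 4.5]
    - [0.23, 2, 0, 0, 0, 0, 4.5]

```text
time: 19.3
tcp_pos: [0.5453, -0.0042, 0.0823]
eef_rot: [-0.182, -3.136, -0.0]
ft_force: [-0.1, 0.3, -4.5]
finger_gap: 0.0513
gripper_force: 44.6
```

jog_arm:
  deltas:
    - [0.06, 0.5, 0, 0, 0, 0, 4.5]
    - [0.12, 1, 0, 0, 0, 0, 4.5]
    - [0.18, 1.5, 0, 0, 0, 0, 4.5]
    - [0.23, 2, 0, 0, 0, 0, 4.5]
    - [0.23, 2.4, 0, 0, 0, 0, 4.5]
    - [0.23, 2.4, 0, 0, 0, 0, 4.5]

```text
time: 20.05
tcp_pos: [0.5475, 0.0196, 0.0822]
eef_rot: [-0.182, -3.136, -0.0]
ft_force: [-0.3, -0.4, -4.1]
finger_gap: 0.0511
gripper_force: 44.6
```

jog_arm:
  deltas:
    - [0, 0, 1, 0, 0, 0, 4.5]
    - [0, 0, 3, 0, 0, 0, 4.5]
    - [-0.5, 0, 6, 0, 0, 0, 4.5]
    - [-1, 0, 9, 0, 0, 0, 4.5]
    - [-2, 0, 12, 0, 0, 0, 4.5]
    - [-2, 0, 15, 0, 0, 0, 4.5]
    - [-2, 0, 15, 0, 0, 0, 4.5]
    - [-2, 0, 15, 0, 0, 0, 4.5]
    - [-2, 0, 15, 0, 0, 0, 4.5]
    - [-2, 0, 15, 0, 0, 0, 4.5]

```text
time: 21.3
tcp_pos: [0.5271, 0.019, 0.2313]
eef_rot: [-0.183, -3.134, 0.001]
ft_force: [-0.1, -0.4, -3.0]
finger_gap: 0.0512
gripper_force: 44.7
```

Run:
```python
from h import *
np.set_printoptions(precision=4,suppress=True)
s=env.get_state();print(s["time"],s["tcp_pos"],s["ft_force"],s["gripper_force"])
a=env.read_camera("scene");b=env.read_camera("wrist");t=env.read_camera("top")
f=np.hstack([cv2.resize(b["frame"][120:400,140:400],(400,430)),cv2.resize(t["frame"][130:290,220:370],(400,430))])
cv2.imwrite("pics/fin.png",f[:,:,::-1])
```

```text
21.3 [0.5271 0.019  0.2313] [-0.1115 -0.3937 -3.0063] 44.670456345775165
```

View pics/fin.png

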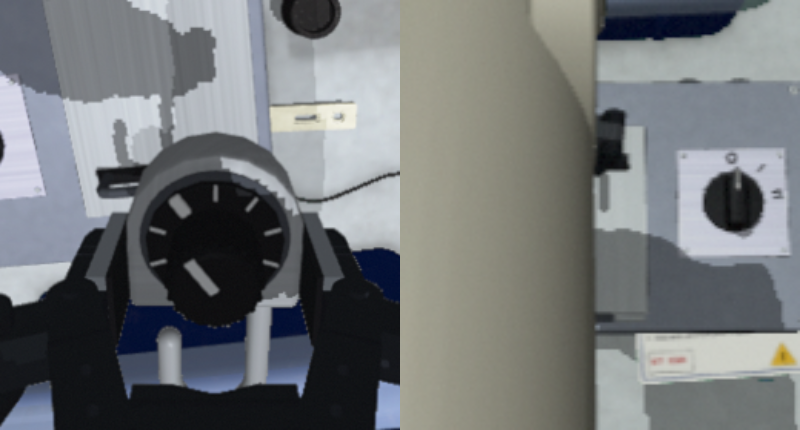

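The picture shows the lock in the jaws with the short leg's end free at about (170,332). The selector pointer is at the ring, and the box, loupe and cassette are in place. The lock's underside is at about z = 0.21.

```bash
python3 -c "
from rig import env
print(env.hand_in())"
```

```text
the job is handed in; nothing more can be done
None
```

I handed the job in at about 21 s (the simulator returned no verdict): the selector is at off, and the open padlock is unhooked and held in the gripper about 15 cm above the box top.

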